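# Start the bobbin winder

### The job

Start the bobbin winder with the tips of your closed fingers: push its open orange guard down until it is fully shut, then press down the raised end of the black rocker so that the machine is switched on, then press the green start key all the way in and let it come back up. Keep to that order, do not press the red or the blue key, and leave the spools, the thimble and the seam ripper where they are: nothing is to be picked up.

Things in the scene. Friction and masses are not known exactly. Their poses are not given: they have to be found in the camera images.
- console: White bobbin winder, a fixed flat box 240 (x) x 360 (y) x 45 mm high. Origin: centre of its underside, on the table. Its x points away from the robot at yaw 0 (yaw within 0.3 rad), y left, z up; offsets below are in this frame (mm), heights above the table. Rocker at x 45, y -50; keys at x -60, y -125, -60 and 5. A fixed pink spool, 34 wide, top at 97 mm, stands at x 85, y 12.
- guard (a joint): Angle of the orange guard, rad: 0 = fully shut (level, hard stop), grows as it opens; starts at 0.45 to 0.8. A plate 90 (x) x 90 (y) x 5 mm with tinted window and short skirt, hinged along y at its far edge; its free edge, nearest the robot, stands up while open. Stiff hinge (0.06 N m, about 1 N at mid-plate): it stays where it is left.
- guard_hinge (a point): Middle of the guard's hinge axis (fixed on the console at x 78, y 105, height 65 mm). When shut, the guard's flat top is 67.5 mm above the table and reaches from here 90 mm towards the robot (-x).
- guard_edge (a point): Middle of the guard's free edge, on its top face, 90 mm from the hinge; moves with the guard.
- rocker (a joint): Angle of the black rocker switch about the console's y axis, rad: -0.2 = off (start), 0.2 = on (hard stop); stays where left (0.04 N m, about 2 N to press). A shallow V from the side, 62 (x) x 30 (y) mm, in a grey bezel 78 x 42, top 55 mm high. Its far (+x) end, with a white bar, is the ON end: raised at the start; that half lies level, 66 mm high, when on. Near end: white square.
- rocker_on_end (a point): Point to press on the top face of the rocker's ON end, 21 mm from the pivot; about 74 mm above the table when off, 66 mm when on; moves with the rocker.
- start_key (a joint): Travel of the green start key, m: 0 = out, 0.006 = all the way in (hard stop). Springs back by itself; needs 1.5 N to begin and 5 N all the way in. Pressed straight down.
- start_key_top (a point): Centre of the top of the green start key, a round cap 32 mm wide in a black collar 48 mm wide; 67 mm above the table when out (collar top 57 mm). The three keys stand 65 mm apart in one row; which of the three places holds which colour differs.
- stop_key (a joint): Travel of the red key, m, same make as the green one; not to be pressed.
- stop_key_top (a point): Centre of the top of the red key, 67 mm above the table; not to be pressed.
- speed_key (a joint): Travel of the blue key, m, same make; not to be pressed.
- speed_key_top (a point): Centre of the top of the blue key, 67 mm above the table; not to be pressed.
- yellow_spool: Loose yellow thread spool, 32 mm wide, 42 mm high, standing on the console's far right corner. Origin: centre of its underside. Leave it.
- thimble: Loose steel thimble, 21 mm wide, 23 mm high, standing on the console between the guard and its near left edge. Origin: centre of its underside. Leave it.
- teal_spool: Loose teal thread spool, 40 mm wide, 50 mm high, standing on the table to the right of the console. Origin: centre of its underside. Leave it.
- ripper: Loose seam ripper, grey handle 90 x 12 x 10 mm with a thin steel tip, lying on the table in front of the console (robot's side). Origin: 20 mm from the handle's middle towards the tip, on the underside; x along it to the tip. Leave it.

How it is judged:
By the outcome, as a careful person would: the job done as asked, in the order asked, and still so for the second after the job is handed in, with the robot touching nothing.
It also fails if it takes over 42 s, if anything falls off the work surface, if the arm or the gripper's body presses on something with over 40 N, if the wrist force passes 120 N, or if a joint passes its speed limit or range.

### The arm

A 6-joint arm with a two-finger parallel gripper is mounted at the origin on the work surface. World frame = base frame: x ahead of the robot, y to its left, z up, the work surface at z = 0. Lengths are in m, angles in degrees, forces in N, time in s.
With the tool pointing down it reaches from about 0.4 to 0.825 m from the base axis. Payload 7 kg.
Tool frame: the origin (TCP) lies midway between the tips of the shut fingers; the grasp point (between the pads) lies 19 mm behind it; z points along the fingers, y is the line along which they close (so a half turn about z gives the same grasp; the last joint's range is limited). The gripper opens to 88 mm and grips with 3 to 60 N. Pads are 19 mm wide; open, the fingers measure 130 mm over their backs; the gripper's body (78 mm by 193 mm) begins 47 mm behind the grasp point.
Start: joints at [86.637, 20.546, 0.682, 0, -70.136, -16.507], TCP at [0.229, 0.635, 0.227] pointing down, gripper open.
Joint ranges: [-176.03, 176.03], [-82.01, 121.73], [-58.28, 71.71], [-173.87, 95.51], [-174.79, -0.11], [-173.66, 173.66]. Speed limits (degrees/s): [136.94, 136.94, 172.46, 180, 180, 180].

### API

Orientations are given as [roll, pitch, yaw] about the fixed x, y, z axes, in that order (R = Rz(yaw) Ry(pitch) Rx(roll)).
In Python, from plant import ctrl gives the robot as it stands.
- The arm moves only by the tool step_arm, never from a script. Its argument "rows" is a list of rows, each a list of 3 entries, a list of its own where there are three numbers: the closure, from 0 (fully open) to 1 (shut), then the shift along the world's x, y, z in mm, then the turn, a rotation vector about the world's x, y, z in rad. A call has exactly 5 rows; each row is the pose to reach, as a shift and turn from the pose commanded when the call began; what a row does not reach only later rows make up. A row lasts 1/12 s, in which the tool goes at most 41.7 mm and 7.16 degrees, less where a joint would pass 70% of its speed; a pose out of reach is approached as far as the arm can. A call with a gripper value outside its range is refused whole. The fingers move at their own pace and stop on an object; the grip force is fixed at half the most. Time passes only in rows, so rows that repeat a pose let the fingers close, or fill a call up. It gives the time, the measured TCP pose, the force, the opening and the grip force at its end, in the units of the state.
- ctrl.get_obs(): the state, without advancing time (a new reading comes with each control period).
- ctrl.snapshot(name): name is "side" or "top" or "wrist"; returns the picture (420x560x3 uint8, red, green, blue); there is no depth.
- ctrl.camera_model(name): a dict with "intrinsics" (3x3 intrinsics, pixels), "distortion" ([k1, k2, p1, p2, k3] as OpenCV has them; the pictures are not rectified), "R" (3x3) and "t" (3): a world point X has camera coordinates R X + t. Camera axes: x right, y down, z forward; pixel columns grow to the right and rows downward; lengths in m; the calibration is good to about 2 mm. A picture is of the moment at which its call begins: read the wrist's pose just before it. camera_model takes no time and is no camera call; for the wrist camera it gives the pose at the moment of the call.
- ctrl.close_job(): hands the job in; it is judged then, once.
The state is a dict: "clock": time; "joint_pos": joint angles; "qvel": joint speeds; "tau": joint torques, N m; "tool_pos": TCP position; "orientation": TCP orientation; "force": force on the tool from outside, world axes, zero at the start; "moment": the same for the moment, N m; "opening": finger opening in m; "gripper_force": force on a finger pad.
Only numpy, scipy, OpenCV 4.12 (cv2) and the standard library are available. Lean on these libraries where they do the work, as an engineer would, in place of code of your own. Each camera call takes 0.05 s, during which the arm holds its last target. There are 200 camera calls.

## Working session

There is one attempt and no reset: what is moved stays moved. The work goes in short steps, Python scripts to look and compute and a tool call to move; the robot and the scene stay as the last step left them, time stands still between calls to the robot, and variables do not carry over. Pictures are saved under pics/ and viewed, at most 10 in all, crops included, and the job is handed in when it is done.

Besides the shell and the picture viewer there is one more tool, called after ">>>" as name(argument=value, ...) on one line, values as JSON. step_arm: Moves the arm, as the interface text tells. Its arguments: {"type":"object","properties":{"rows":{"type":"array"}},"required":["rows"]}

```bash
mkdir -p pics; ls; python3 - <<'E'
from plant import ctrl
import cv2
o=ctrl.get_obs();print(o)
for n in("top","side"):
    cv2.imwrite(f"pics/{n}0.png",ctrl.snapshot(n)[:,:,::-1])
    m=ctrl.camera_model(n);print(n,m)
E
```

```text
pics
{'clock': 0.0, 'joint_pos': array([ 8.66380463e+01,  2.05917235e+01,  6.32553340e-01, -1.97074523e-02,
       -7.01347076e+01, -1.65082887e+01]), 'qvel': array([-0.02170036, -0.08526986,  0.00137024, -0.05720394, -0.02605885,
       -0.01203542]), 'tau': array([ 4.28449739e-04, -5.82712626e+01,  2.93059981e+01,  6.99729100e+00,
        7.09085565e-03, -1.57884360e-04]), 'tool_pos': array([0.22927251, 0.63434542, 0.22561145]), 'orientation': array([ 1.79904727e+02, -8.91586567e-03, -1.98769469e+01]), 'force': array([0.95162874, 0.38230379, 0.29162866]), 'moment': array([0.00605305, 0.01295186, 0.06059494]), 'gripper_force': 0.0, 'opening': 0.08795762040116026}
top {'intrinsics': array([[487.20678657,   0.        , 272.28546895],
       [  0.        , 487.20678657, 206.46967114],
       [  0.        ,   0.        ,   1.        ]]), 'distortion': array([-0.14357128,  0.        ,  0.        ,  0.        ,  0.        ]), 'R': array([[-0.03995503, -0.99919299, -0.00411763],
       [-0.97666922,  0.03992391, -0.2110055 ],
       [ 0.21099961, -0.00440917, -0.9774762 ]]), 't': array([-0.04345258,  0.5676471 ,  1.01746098])}
side {'intrinsics': array([[386.90492575,   0.        , 279.61348654],
       [  0.        , 386.90492575, 210.14743595],
       [  0.        ,   0.        ,   1.        ]]), 'distortion': array([-0.09856531,  0.        ,  0.        ,  0.        ,  0.        ]), 'R': array([[-0.94118839, -0.33775847, -0.00914514],
       [-0.25685324,  0.73280077, -0.63010273],
       [ 0.2195241 , -0.59069641, -0.77645793]]), 't': array([0.51116561, 0.23167827, 0.55591881])}
```

View pics/top0.png

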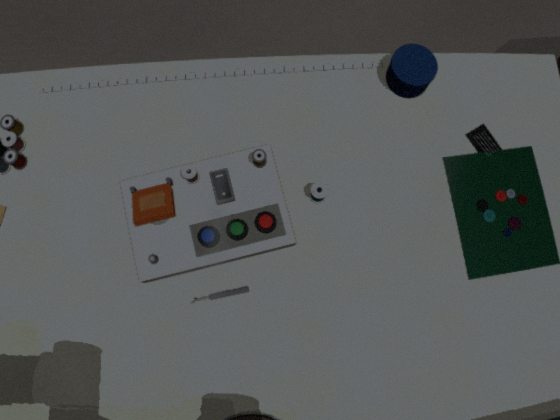

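View pics/side0.png

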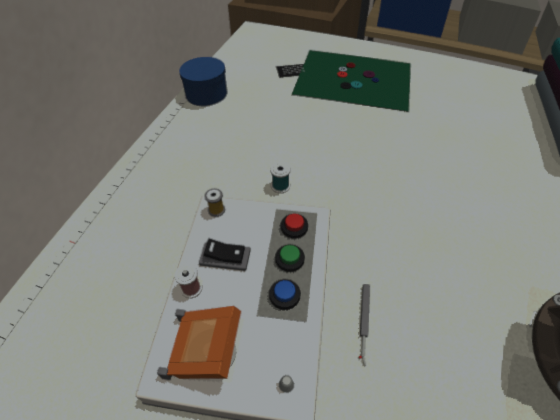

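The top view shows blue at (208,237), green at (237,229) and red at (266,222). The rocker is at (222,186), and the open guard at (153,203). The side view agrees. Green holds the middle key place.

```bash
cat > h.py <<'E'
import numpy as np,cv2
from plant import ctrl
def ray(m,px):
    u=cv2.undistortPoints(np.array([[px]],float),m["intrinsics"],m["distortion"])[0,0]
    R=np.array(m["R"]);return -R.T@m["t"],R.T@np.array([u[0],u[1],1.])
def onz(m,px,z):
    c,d=ray(m,px);return c+d*(z-c[2])/d[2]
def tri(ms,pxs):
    A=0;b=0
    for m,p in zip(ms,pxs):
        c,d=ray(m,p);d/=np.linalg.norm(d);P=np.eye(3)-np.outer(d,d);A=A+P;b=b+P@c
    return np.linalg.solve(A,b)
def blobs(img,lo,hi,box):
    h=cv2.cvtColor(img,cv2.COLOR_RGB2HSV);k=cv2.inRange(h,lo,hi);z=np.zeros_like(k);x0,y0,x1,y1=box;z[y0:y1,x0:x1]=k[y0:y1,x0:x1]
    n,_,s,c=cv2.connectedComponentsWithStats(z);i=1+np.argmax(s[1:,4]);return c[i],s[i]
E
python3 - <<'E'
from h import *
B={"top":(185,200,300,260),"side":(260,200,320,315)}
K={}
for n in B:
    im=cv2.imread(f"pics/{n}0.png")[:,:,::-1].copy();m=ctrl.camera_model(n)
    for c,lo,hi in(("red",(0,150,70),(4,255,255)),("green",(45,120,40),(85,255,255)),("blue",(105,120,50),(125,255,255))):
        p,s=blobs(im,lo,hi,B[n]);K[n,c]=p;print(n,c,p,s[2:],onz(m,p,.065).round(4))
ms=[ctrl.camera_model(n) for n in B]
P=[tri(ms,[K[n,c] for n in B]) for c in("red","green","blue")]
print(np.round(P,4))
top=[onz(ms[0],K["top",c],.065) for c in("red","green","blue")]
for Q in (np.array(P),np.array(top)):
    d=Q[2]-Q[0];yaw=np.arctan2(-d[0],d[1]);R=np.array([[np.cos(yaw),-np.sin(yaw)],[np.sin(yaw),np.cos(yaw)]])
    o=Q.mean(0)[:2]-R@[-.06,-.06]
    print("yaw",yaw,"len",np.linalg.norm(d),"o",o)
    for nm,v in dict(hinge=(78,105),rock=(45+21,-50),edge_shut=(-12,105),green=(-60,-60),far_left=(120,180),near_r=(-120,-180)).items(): print(nm,(o+R@np.array(v)/1e3).round(4))
for px in((121,180),(271,146),(295,245),(140,280)):print(onz(ms[0],px,.045).round(3))
# guard free edge
for a,b in(((133,222),(229,376)),((174,214),(240,309))): print("edge",tri(ms,[a,b]).round(4))
E
```

```text
top red [265.17557252 221.03816794] [ 14  13 131] [ 0.5325 -0.0495  0.065 ]
top green [236.63333333 228.2       ] [ 14  14 150] [0.5191 0.0134 0.065 ]
top blue [206.68148148 235.2962963 ] [ 13  14 135] [0.506  0.0794 0.065 ]
side red [294.24774775 220.7972973 ] [ 19  15 222] [ 0.5338 -0.0487  0.065 ]
side green [289.60472973 253.7972973 ] [ 20  19 296] [0.52  0.016 0.065]
side blue [284.48333333 289.95833333] [ 22  21 360] [0.5066 0.0785 0.065 ]
[[ 0.5333 -0.0494  0.0639]
 [ 0.5202  0.0137  0.0612]
 [ 0.5061  0.0792  0.0663]]
yaw 0.20881858492415598 len 0.13149078436313918 o [0.5661448  0.08563766]
hinge [0.6207 0.2045]
rock [0.6411 0.0504]
edge_shut [0.5326 0.1859]
green [0.5199 0.0145]
far_left [0.6462 0.2866]
near_r [ 0.4861 -0.1153]
yaw 0.20298055055688985 len 0.13152256635648882 o [0.56585796 0.08530735]
hinge [0.6211 0.2039]
rock [0.6406 0.0496]
edge_shut [0.5329 0.1857]
green [0.5192 0.0144]
far_left [0.6471 0.2858]
near_r [ 0.4846 -0.1152]
[0.646 0.28  0.045]
[ 0.712 -0.069  0.045]
[ 0.48  -0.113  0.045]
[0.415 0.232 0.045]
edge [0.5283 0.2302 0.1096]
edge [0.5475 0.1436 0.103 ]
```

>>> step_arm(rows=[[1,[24,-31,0],[0,0,0.06]],[1,[48,-62,0],[0,0,0.12]],[1,[72,-93,0],[0,0,0.18]],[1,[96,-124,0],[0,0,0.24]],[1,[113,-147,0],[0,0,0.3]]])

```text
clock: 0.52
tool_pos: [0.3435, 0.4852, 0.2263]
orientation: [180.0, 0.0, -2.5]
force: [1.4, -0.4, -0.7]
opening: 0.0602
gripper_force: 0.0
```

>>> step_arm(rows=[[1,[24,-31,0],[0,0,0.05]],[1,[48,-62,0],[0,0,0.1]],[1,[72,-93,0],[0,0,0.15]],[1,[96,-124,0],[0,0,0.2]],[1,[113,-147,0],[0,0,0.25]]])

```text
clock: 0.93
tool_pos: [0.4565, 0.3382, 0.2264]
orientation: [180.0, 0.0, 11.7]
force: [-0.5, 0.6, 0.2]
opening: 0.0266
gripper_force: 0.0
```

>>> step_arm(rows=[[1,[24,-31,0],[0,0,0]],[1,[48,-62,0],[0,0,0]],[1,[72,-93,0],[0,0,0]],[1,[96,-124,0],[0,0,0]],[1,[112,-147,0],[0,0,0]]])

```text
clock: 1.35
tool_pos: [0.5687, 0.1912, 0.2262]
orientation: [180.0, 0.0, 11.6]
force: [-0.7, 1.3, 0.3]
opening: 0.0005
gripper_force: 0.0
```

```bash
python3 - <<'E'
from h import *
m=ctrl.camera_model("wrist");im=ctrl.snapshot("wrist");cv2.imwrite("pics/w1.png",im[:,:,::-1])
R=m["R"];print(-R.T@m["t"])
for n,lo,hi in(("green",(45,120,40),(85,255,255)),("blue",(105,120,50),(125,255,255)),("red",(0,150,70),(4,255,255))):
    try:
        p,s=blobs(im,lo,hi,(0,0,560,420));print(n,p,s,onz(m,p,.065))
    except Exception as e:print(n,e)
E
```

```text
[0.63251888 0.20452112 0.38417077]
green [452.5210084  259.10084034] [444 255  22   8 119] [0.53580803 0.01261288 0.065     ]
blue attempt to get argmax of an empty sequence
red [517.24725275 258.23626374] [502 254  31   8 182] [ 0.54868389 -0.04748867  0.065     ]
```

View pics/w1.png

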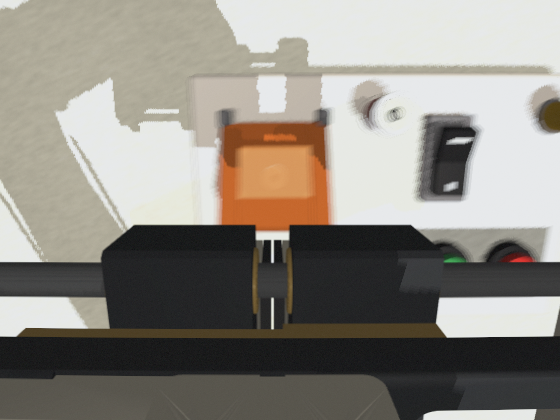

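The wrist view shows the fingers (column 272) in line with the guard's middle (column 274), and the console is square in the picture. Next I descend.

>>> step_arm(rows=[[1,[0,0,-30],[0,0,0]],[1,[0,0,-60],[0,0,0]],[1,[0,0,-85],[0,0,0]],[1,[0,0,-100],[0,0,0]],[1,[0,0,-110],[0,0,0]]])

```text
clock: 1.82
tool_pos: [0.5662, 0.193, 0.114]
orientation: [179.9, 0.2, 11.6]
force: [-0.0, 0.6, 0.3]
opening: 0.0005
gripper_force: 0.0
```

>>> step_arm(rows=[[1,[0,0,-6],[0,0,0]],[1,[0,0,-12],[0,0,0]],[1,[0,0,-18],[0,0,0]],[1,[0,0,-24],[0,0,0]],[1,[0,0,-30],[0,0,0]]])

```text
clock: 2.23
tool_pos: [0.5679, 0.1942, 0.0869]
orientation: [-180.0, -0.1, 11.7]
force: [-0.8, 0.2, 0.8]
opening: 0.0003
gripper_force: 0.4
```

>>> step_arm(rows=[[1,[0,0,-4],[0,0,0]],[1,[0,0,-8],[0,0,0]],[1,[0,0,-12],[0,0,0]],[1,[0,0,-16],[0,0,0]],[1,[0,0,-17],[0,0,0]]])

```text
clock: 2.65
tool_pos: [0.5672, 0.1937, 0.0688]
orientation: [180.0, 0.0, 11.6]
force: [-0.6, -0.3, 0.5]
opening: 0.0005
gripper_force: 0.3
```

>>> step_arm(rows=[[1,[0,0,-1],[0,0,0]],[1,[0,0,-2],[0,0,0]],[1,[0,0,-3],[0,0,0]],[1,[0,0,-3],[0,0,0]],[1,[0,0,-3],[0,0,0]]])

```text
clock: 3.07
tool_pos: [0.5675, 0.1938, 0.0678]
orientation: [180.0, -0.0, 11.7]
force: [-4.1, -2.1, 9.0]
opening: 0.0004
gripper_force: 4.5
```

Hard stop at 9 N with the tip at 67.8 mm, so the guard is shut. I'll lift off and go to the rocker.

>>> step_arm(rows=[[1,[0,0,20],[0,0,0]],[1,[0,0,45],[0,0,0]],[1,[0,0,70],[0,0,0]],[1,[14,-29,75],[0,0,0]],[1,[30,-60,75],[0,0,0]]])

```text
clock: 3.48
tool_pos: [0.5989, 0.1353, 0.1449]
orientation: [-179.9, -0.3, 11.9]
force: [0.8, 1.0, 0.2]
opening: 0.0004
gripper_force: 0.0
```

>>> step_arm(rows=[[1,[15,-30,0],[0,0,0]],[1,[30,-60,0],[0,0,0]],[1,[43,-84,0],[0,0,0]],[1,[43,-84,0],[0,0,0]],[1,[43,-84,0],[0,0,0]]])

```text
clock: 3.9
tool_pos: [0.6409, 0.0482, 0.1413]
orientation: [180.0, 0.0, 11.5]
force: [-0.7, 0.4, 0.2]
opening: 0.0005
gripper_force: 0.0
```

```bash
python3 - <<'E'
from h import *
print(ctrl.get_obs()["tool_pos"])
a=ctrl.snapshot("wrist");b=ctrl.snapshot("side")
b=cv2.resize(b[180:400,120:360],(458,420))
cv2.imwrite("pics/w2.png",cv2.resize(np.hstack([a,b]),None,fx=.78,fy=.78)[:,:,::-1])
E
```

```text
[0.64085813 0.04819886 0.14129073]
```

View pics/w2.png

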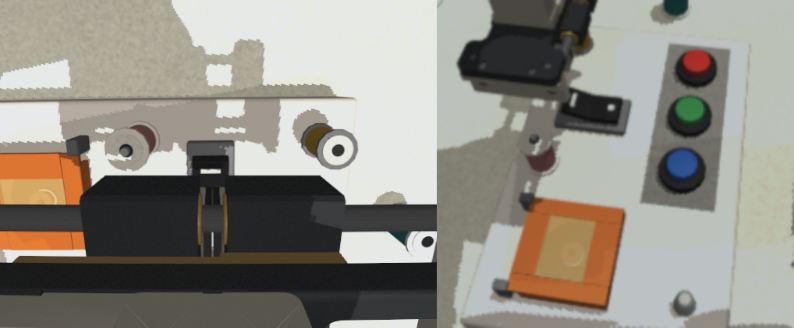

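The guard lies flat. The fingers (column 212) are in line with the rocker (column 211), above its far end, so I press.

>>> step_arm(rows=[[1,[0,2,-20],[0,0,0]],[1,[0,2,-40],[0,0,0]],[1,[0,2,-52],[0,0,0]],[1,[0,2,-58],[0,0,0]],[1,[0,2,-62],[0,0,0]]])

```text
clock: 4.42
tool_pos: [0.64, 0.0524, 0.0788]
orientation: [180.0, 0.1, 11.7]
force: [0.3, -0.3, 1.3]
opening: 0.0006
gripper_force: 0.0
```

>>> step_arm(rows=[[1,[0,0,-3],[0,0,0]],[1,[0,0,-6],[0,0,0]],[1,[0,0,-9],[0,0,0]],[1,[0,0,-12],[0,0,0]],[1,[0,0,-14],[0,0,0]]])

```text
clock: 4.83
tool_pos: [0.6412, 0.0519, 0.0661]
orientation: [-180.0, -0.1, 11.7]
force: [-2.0, 1.9, 21.5]
opening: 0.0006
gripper_force: 11.9
```

>>> step_arm(rows=[[1,[0,0,-1],[0,0,0]],[1,[0,0,-2],[0,0,0]],[1,[0,0,-2],[0,0,0]],[1,[0,0,-2],[0,0,0]],[1,[0,0,-2],[0,0,0]]])

```text
clock: 5.25
tool_pos: [0.6412, 0.0519, 0.0662]
orientation: [180.0, -0.1, 11.7]
force: [-4.1, 2.7, 17.9]
opening: 0.0005
gripper_force: 8.7
```

The rocker hit its hard stop at 66.2 mm. I'll lift and move above the green key.

>>> step_arm(rows=[[1,[0,0,20],[0,0,0]],[1,[0,0,45],[0,0,0]],[1,[0,0,60],[0,0,0]],[1,[-30,-9,60],[0,0,0]],[1,[-60,-18,60],[0,0,0]]])

```text
clock: 5.67
tool_pos: [0.5804, 0.0337, 0.1238]
orientation: [-180.0, -0.0, 11.6]
force: [-1.1, -0.4, -0.2]
opening: 0.0005
gripper_force: 0.0
```

>>> step_arm(rows=[[1,[-30,-10,0],[0,0,0]],[1,[-61,-19,0],[0,0,0]],[1,[-61,-19,0],[0,0,0]],[1,[-61,-19,0],[0,0,0]],[1,[-61,-19,0],[0,0,0]]])

```text
clock: 6.08
tool_pos: [0.5196, 0.0148, 0.1239]
orientation: [-180.0, -0.0, 11.6]
force: [0.2, -0.0, -0.6]
opening: 0.0004
gripper_force: 0.0
```

```bash
python3 - <<'E'
from h import *
print(ctrl.get_obs()["tool_pos"])
a=ctrl.snapshot("wrist");b=ctrl.snapshot("side")
b=cv2.resize(b[180:400,120:360],(458,420))
cv2.imwrite("pics/w3.png",cv2.resize(np.hstack([a,b]),None,fx=.78,fy=.78)[:,:,::-1])
E
```

```text
[0.51962532 0.01476979 0.12392778]
```

View pics/w3.png

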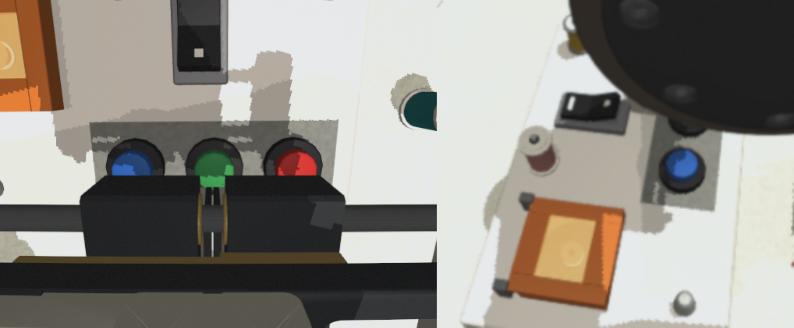

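The rocker has flipped: its far half is level and the near end is raised. The fingers (column 212) are in line with the green key (column 213), so I press it.

>>> step_arm(rows=[[1,[0,0,-20],[0,0,0]],[1,[0,0,-38],[0,0,0]],[1,[0,0,-46],[0,0,0]],[1,[0,0,-50],[0,0,0]],[1,[0,0,-53],[0,0,0]]])

```text
clock: 6.6
tool_pos: [0.5197, 0.0148, 0.07]
orientation: [180.0, 0.1, 11.6]
force: [-0.1, -0.5, 0.4]
opening: 0.0003
gripper_force: 0.0
```

>>> step_arm(rows=[[1,[0,0,-3],[0,0,0]],[1,[0,0,-6],[0,0,0]],[1,[0,0,-9],[0,0,0]],[1,[0,0,-12],[0,0,0]],[1,[0,0,-13],[0,0,0]]])

```text
clock: 7.02
tool_pos: [0.5204, 0.015, 0.0606]
orientation: [180.0, -0.1, 11.7]
force: [-14.2, 2.5, 39.2]
opening: 0.0003
gripper_force: 20.3
```

>>> step_arm(rows=[[1,[0,0,-1],[0,0,0]],[1,[0,0,-1],[0,0,0]],[1,[0,0,-1],[0,0,0]],[1,[0,0,-1],[0,0,0]],[1,[0,0,-1],[0,0,0]]])

```text
clock: 7.43
tool_pos: [0.5204, 0.0149, 0.0606]
orientation: [180.0, -0.2, 11.7]
force: [-14.8, 2.8, 40.7]
opening: 0.0004
gripper_force: 20.2
```

>>> step_arm(rows=[[1,[0,0,15],[0,0,0]],[1,[0,0,40],[0,0,0]],[1,[0,0,75],[0,0,0]],[1,[0,0,110],[0,0,0]],[1,[0,0,140],[0,0,0]]])

```text
clock: 7.85
tool_pos: [0.5196, 0.0148, 0.1992]
orientation: [-180.0, -0.1, 11.7]
force: [0.9, 0.7, -0.7]
opening: 0.0004
gripper_force: 0.0
```

>>> step_arm(rows=[[1,[-20,10,0],[0,0,0]],[1,[-40,20,0],[0,0,0]],[1,[-60,30,0],[0,0,0]],[1,[-60,30,0],[0,0,0]],[1,[-60,30,0],[0,0,0]]])

```text
clock: 8.27
tool_pos: [0.459, 0.0452, 0.1972]
orientation: [-180.0, -0.1, 11.7]
force: [0.4, 1.1, 0.2]
opening: 0.0001
gripper_force: 0.0
```

```bash
python3 - <<'E'
from h import *
a=ctrl.snapshot("wrist");b=ctrl.snapshot("side")
b=cv2.resize(b[180:400,120:360],(458,420))
cv2.imwrite("pics/w4.png",cv2.resize(np.hstack([a,b]),None,fx=.78,fy=.78)[:,:,::-1])
E
```

```text
(no output)
```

View pics/w4.png

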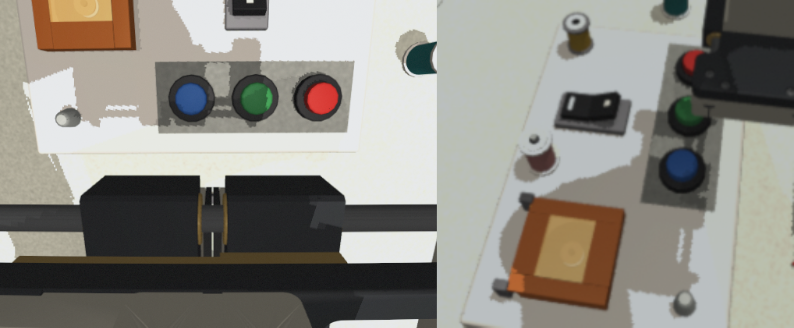

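The guard is shut (side crop, around (567,253)), the rocker is on (around (592,107)), and the green key is back up at (255,98). The loose objects in view have not moved.

```bash
python3 -c "
from plant import ctrl
print(ctrl.close_job())"
```

```text
the job is handed in; nothing more can be done
None
```

The job is handed in: the guard is shut, the rocker is switched on, and the green start key was pressed to its stop and came back up, in that order; I never pressed the red or blue key, and the run took about 8 s.

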